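Raise the telescopic bedside lamp and hold it up

TASK

Please raise the bedside lamp to its full height: first press the round release button on its foot (not the square light switch beside it), so that the stem pops up a little, then take the wooden knob on top of the lamp and pull it straight up past the first stop to the second, until both tubes of the stem are fully out. The stem slides back if you let go, so finish still gripping the knob with the lamp fully extended and still, and leave the things around the lamp where they stand.

Things in the scene. Friction and masses are not known exactly. Their poses are not given: they have to be found in the camera images.
- lamp: the bedside lamp's foot, fixed to the table: a black slab 220 x 140 mm, 24 mm high, from x = -160 to +60 mm and y = -70 to +70 mm of its frame; origin on the table under the vertical stem, z up. The stem's black socket (38 mm across) rises from the origin to 100 mm height; the two buttons are at the slab's -x end
- head: the lamp's head on the stem: a black dome shade 90 mm across and 38 mm high, and on it an upright wooden knob, a cylinder 24 mm across and 48 mm tall. Origin at the centre of the shade's underside, z up; 108 mm above the table when the stem is fully in, 238 mm when fully out
- finial (a point): point on the axis of the wooden knob, to grip at: 27 mm above the shade's top, 21 mm below the knob's top; 173 mm above the table when the stem is fully in, 303 mm when fully out
- release_top (a point): centre of the top of the ROUND release button (24 mm across, standing 10 mm proud of the slab, its top 34 mm above the table, at x = -130, y = -36 mm in the lamp's frame); pressed straight down
- switch_top (a point): centre of the top of the SQUARE light switch (22 x 22 mm, 10 mm proud, at x = -130, y = +36 mm in the lamp's frame, 72 mm from the release button): not to be pressed
- release (a joint): travel of the round button: 0 up, 0.006 m fully down; sprung, 2 N to start and 5 N fully down. Pressed, it frees the stem, whose lower tube springs up by itself by 11 to 26 mm; let go, the button comes back up
- switch (a joint): travel of the square light switch: 0 up, 0.006 m fully down
- stem_lower (a joint): how far the lower tube (29 mm across) is out of the socket: 0 locked in, 0.07 m fully out, the first stop. Once freed it is drawn out with 1 to 10 N and springs back in to about 0.02 m if let go
- stem_upper (a joint): how far the upper tube (20 mm across, carrying the head) is out of the lower tube: starts anywhere from 0 to 0.025 m, 0.06 m fully out. It is stiff, 9 to 12 N, so when the head is pulled slowly it follows after the lower tube has reached the first stop; at 0.06 m as well the lamp is at the second stop
- tumbler: clear glass tumbler, 72 mm across, 85 mm tall, standing behind the lamp; origin at the centre of its underside. Bystander, leave alone
- mushroom: terracotta mushroom ornament, 76 mm across, 85 mm tall, standing behind the lamp; origin at the centre of its underside. Bystander, leave alone
- phone: black phone lying flat, 150 x 72 x 9 mm, beside the lamp's foot; origin at the centre of its underside. Bystander, leave alone
- cream: low white jar with a metal cap, 60 mm across, 48 mm tall, beside the lamp's foot; origin at the centre of its underside. Bystander, leave alone
- paperback: paperback lying flat, 125 x 190 x 22 mm, on the right of the table; origin at the centre of its underside. Bystander, leave alone
- case: grey spectacle case, 60 x 160 x 45 mm, on the left of the table; origin at the centre of its underside. Bystander, leave alone

How it is judged:
By the outcome, as a careful person would: the job done as asked, in the order asked, and still so for the second after the job is handed in, while the arm keeps its last pose, push and grip.
It also fails if it takes over 43 s, if anything falls off the work surface, if the arm or the gripper's body presses on something with over 40 N, if the wrist force passes 120 N, or if a joint passes its speed limit or range.

ROBOT

A 7-joint arm with a two-finger parallel gripper is mounted at the origin on the work surface. World frame = base frame: x ahead of the robot, y to its left, z up, the work surface at z = 0. Lengths are in m, angles in rad, forces in N, time in s.
With the tool pointing down it reaches from about 0.4 to 0.9 m from the base axis. Payload 5.5 kg.
Tool frame: the origin (TCP) lies between the finger pads, 19 mm behind the fingertips; this is the grasp point; z points along the fingers, y is the line along which they close (so a half turn about z gives the same grasp; the last joint's range is limited). The gripper opens to 92 mm and grips with 3 to 60 N. Pads are 19 mm wide; open, the fingers measure 130 mm over their backs; the gripper's body (75 mm by 190 mm) begins 47 mm behind the grasp point.
Start: joints at [-0.967, 0.501, -0.427, 1.55, 0.221, 1.138, -0.21], TCP at [0.217, 0.613, 0.246] pointing down, gripper open.
Joint ranges: [-2.88, 2.88], [-0.31, 2.03], [-1.54, 1.56], [0.2, 2.42], [-1.41, 4.55], [0.19, 2.02], [-2.57, 2.57]. Speed limits (rad/s): [2.57, 2.57, 3.14, 3.14, 3.14, 3.14, 3.14].

INTERFACE

Orientations are given as a unit quaternion [x, y, z, w].
In Python, from bench import manip, effector, viewer gives the robot as it stands. Calls block until the motion is done:
- manip.move_pose(position, orientation): joint-space move of the TCP to a pose.
- manip.servo_line(position, ori=None, vel=0.15): straight line of the TCP; ori=None keeps the orientation; vel is the mean speed in m/s.
- manip.movej(angles): joint-space move.
- effector.open_jaws() and effector.close(f_grip=None): open the fingers fully, or close them until they stop; f_grip is the grip in N (None keeps the last).
- manip.sleep(seconds).
- manip.solve_ik(position, orientation): joint angles nearest the present ones, or None.
- viewer.get_image(name): name is "scene" or "top"; returns the picture (480x640x3 uint8, red, green, blue); there is no depth.
- viewer.get_calibration(name): a dict with "vfov" (degrees; the focal length in pixels is half the picture's height over the tangent of half this angle, whatever the lens; pixels are square), "cx", "cy" (the principal point, pixels), "eye" and "attitude" of the camera in the world. Camera axes: x right, y down, z forward; pixel columns grow to the right and rows downward; lengths in m; the calibration is good to about 2 mm. A picture is of the moment at which its call begins. get_calibration takes no time and is no camera call.
A pose or a line that the arm cannot do raises manip.PlanningError and nothing moves.
- manip.hand_in(): hands the job in; it is judged then, once.
Readings, each from a call of its own:
- manip.current_clock(): time.
- manip.current_q(): joint angles.
- manip.current_joint_velocities(): joint speeds.
- manip.current_tau(): joint torques, N m.
- manip.current_tool_pos(): TCP position.
- manip.current_tcp_rot(): TCP orientation.
- manip.current_force(): force on the tool from outside, world axes, zero at the start.
- manip.current_wrist_torque(): the same for the moment, N m.
- manip.current_finger_gap(): finger opening in m.
- manip.current_gripper_force(): force on a finger pad.
Only numpy, scipy, OpenCV 4.12 (cv2) and the standard library are available. Lean on these libraries where they do the work, as an engineer would, in place of code of your own. Each camera call takes 0.05 s, during which the arm holds its last target. There are 200 camera calls.

## Working session

There is one attempt and no reset: what is moved stays moved. The work goes in short steps, each a Python script; the robot and the scene stay as the last script left them, time stands still between calls to the robot, and variables do not carry over. Pictures are saved under pics/ and viewed, at most 10 in all, crops included, and the job is handed in when it is done.

```bash
ls; mkdir -p pics
python3 - <<'E'
from bench import manip, effector, viewer
import cv2
for n in ("scene","top"):
    cv2.imwrite(f"pics/{n}0.png", viewer.get_image(n)[:,:,::-1]); print(n, viewer.get_calibration(n))
print(manip.current_clock(), manip.current_tcp_rot(), manip.current_tool_pos())
E
```

```text
pics
scene {'vfov': 44.69108049305963, 'cx': 315.08700200443883, 'cy': 245.78790724925548, 'eye': array([ 1.57046134, -0.63902695,  1.01261473]), 'attitude': array([ 0.80183744,  0.41366417, -0.20920351, -0.37705777])}
top {'vfov': 45.07780787466271, 'cx': 320.9826758183915, 'cy': 243.80826940393612, 'eye': array([ 0.4283324 , -0.03978809,  1.77612131]), 'attitude': array([-0.70583024,  0.7058306 , -0.03351917,  0.04983261])}
0.1 [ 1.69529970e-01  9.85524658e-01 -8.39496107e-04 -1.79603503e-04] [0.21708305 0.61206792 0.24459018]
```

View pics/scene0.png

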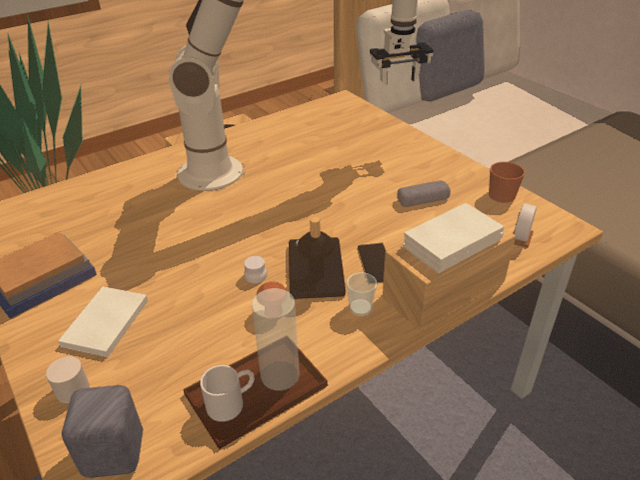

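View pics/top0.png

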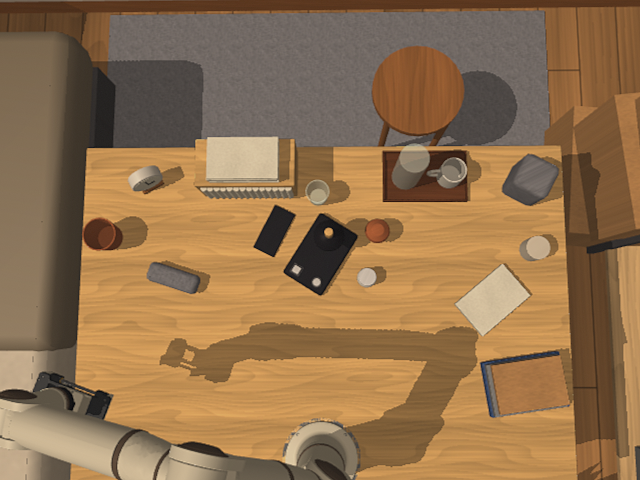

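The top view shows the slab around (321,254), the knob at (328,232), the square switch at (296,269) and the round button at (317,282). In the scene view the knob is at (315,225). Next I'll measure these.

```bash
cat > h.py <<'E'
from bench import manip, effector, viewer
import cv2, numpy as np
from scipy.spatial.transform import Rotation as R
def ray(n,u,v):
    c=viewer.get_calibration(n); f=240/np.tan(np.radians(c["vfov"]/2))
    d=R.from_quat(c["attitude"]).apply([(u-c["cx"])/f,(v-c["cy"])/f,1]); return c["eye"],d/np.linalg.norm(d)
def plane(n,u,v,z):
    e,d=ray(n,u,v); return e+d*(z-e[2])/d[2]
def proj(n,p):
    c=viewer.get_calibration(n); f=240/np.tan(np.radians(c["vfov"]/2))
    q=R.from_quat(c["attitude"]).inv().apply(np.array(p)-c["eye"]); return f*q[0]/q[2]+c["cx"],f*q[1]/q[2]+c["cy"]
def tri(r1,r2):
    A=np.stack([r1[1],-r2[1]],1); s=np.linalg.lstsq(A,r2[0]-r1[0],rcond=None)[0]
    a=r1[0]+s[0]*r1[1]; b=r2[0]+s[1]*r2[1]; return (a+b)/2, np.linalg.norm(a-b)
E
python3 - <<'E'
from h import *
t=cv2.imread("pics/top0.png"); s=cv2.imread("pics/scene0.png")
m=(t.max(2)<60).astype(np.uint8); m[:205]=0; m[300:]=0; m[:,:283]=0; m[:,362:]=0
cs=max(cv2.findContours(m,0,2)[0],key=cv2.contourArea); 
w=np.array([plane("top",*p[0],.024)[:2] for p in cs],np.float32)
r=cv2.minAreaRect(w); print("slab",r)
hsv=cv2.cvtColor(t,cv2.COLOR_BGR2HSV)
b=(t.max(2)>90).astype(np.uint8); fill=cv2.drawContours(np.zeros_like(b),[cv2.convexHull(cs)],-1,1,-1); fill=cv2.erode(fill,np.ones((3,3)))
n,l,st,ce=cv2.connectedComponentsWithStats(b*fill)
for i in range(1,n): print(st[i],ce[i],t[int(ce[i][1]),int(ce[i][0])], plane("top",*ce[i],.034))
a=cv2.resize(t[200:310,270:380],(440,440),interpolation=2); c=cv2.resize(s[200:310,260:370],None,fx=4,fy=4,interpolation=2)[:440,:360]
cv2.imwrite("pics/c1.png",np.hstack([a,c]))
E
```

```text
slab ((0.6059194803237915, 0.0026936084032058716), (0.1359897404909134, 0.21628554165363312), 58.14384841918945)
[324 228   9  10  73] [328.15068493 232.08219178] [ 94 162 217] [ 0.67068399 -0.02113082  0.034     ]
[291 265  10  10  63] [295.80952381 269.31746032] [160 178 194] [0.5572931  0.07660152 0.034     ]
[312 278   9   9  63] [316.11111111 281.79365079] [162 181 196] [0.51963347 0.01514087 0.034     ]
```

View pics/c1.png

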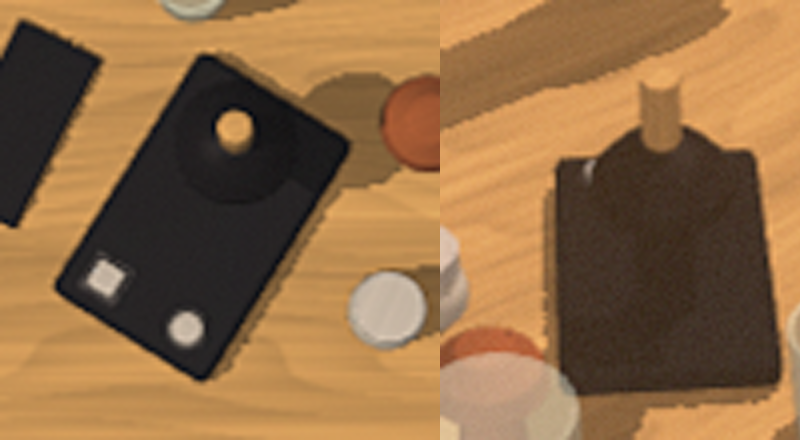

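The crops confirm the layout: the round button is at top (316,282), the square switch at (296,269), and the knob top in the scene is at about (315,219). The spacing between the two buttons measures 72 mm, as specified. I'll press the round button now.

```bash
cat >> h.py <<'E'
O=np.array([.6488,-.0230]); yd=np.array([.525,.851,0]); yd/=np.linalg.norm(yd); zd=np.array([0,0,-1.])
Q=R.from_matrix(np.stack([np.cross(yd,zd),yd,zd],1)).as_quat()
B=np.array([.5196,.0151])
E
python3 - <<'E'
from h import *
print("knobtop before",tri(ray("top",328.3,231.6),ray("scene",315.2,219.2)))
effector.close(10)
manip.move_pose([*B,.22],Q); manip.servo_line([*B,.065],vel=.12)
f0=manip.current_force(); print(manip.current_tool_pos(),f0,manip.current_clock())
z=.065
while z>.042:
    z-=.0015; manip.servo_line([*B,z],vel=.03)
    f=manip.current_force()-f0; print(round(z,4),manip.current_tool_pos()[2].round(4),f.round(1))
    if f[2]>9: break
manip.sleep(.3); cv2.imwrite("pics/s1.png",viewer.get_image("scene")[:,:,::-1])
manip.servo_line([*B,.09],vel=.1); manip.servo_line([*B,.26],vel=.2)
effector.open_jaws()
cv2.imwrite("pics/t2.png",viewer.get_image("top")[:,:,::-1]); s=viewer.get_image("scene")[:,:,::-1];cv2.imwrite("pics/s2.png",s)
cv2.imwrite("pics/c2.png",np.hstack([cv2.resize(x[180:310,260:360],None,fx=4,fy=4,interpolation=2) for x in(cv2.imread("pics/s1.png"),s)]))
print(manip.current_clock())
E
```

```text
knobtop before (array([ 0.6493773 , -0.02293427,  0.19838029]), np.float64(0.0008562930227857179))
[0.52024501 0.01515107 0.06570459] [-0.03556197  0.30110206  0.04676659] 5.3583
0.0635 0.0638 [ 1.  -0.2  0.1]
0.062 0.0619 [-0.6  0.  -0.3]
0.0605 0.0604 [-0.1 -0.  -0.4]
0.059 0.0589 [ 0.1  0.6 -0.2]
0.0575 0.0574 [-0.7 -0.6  0.7]
0.056 0.0559 [ 0.2 -0.4  0.6]
0.0545 0.0544 [-0.2 -0.2  0.3]
0.053 0.0531 [ 0.2 -1.1  0.3]
0.0515 0.0516 [ 0.  -0.4  2.1]
0.05 0.0501 [ 0.2 -1.1  3.6]
0.0485 0.0486 [-0.7  0.   4. ]
0.047 0.0471 [ 0.1 -0.4  5.3]
0.0455 0.0469 [-4.4 -1.  18.4]
12.1083
```

View pics/c2.png

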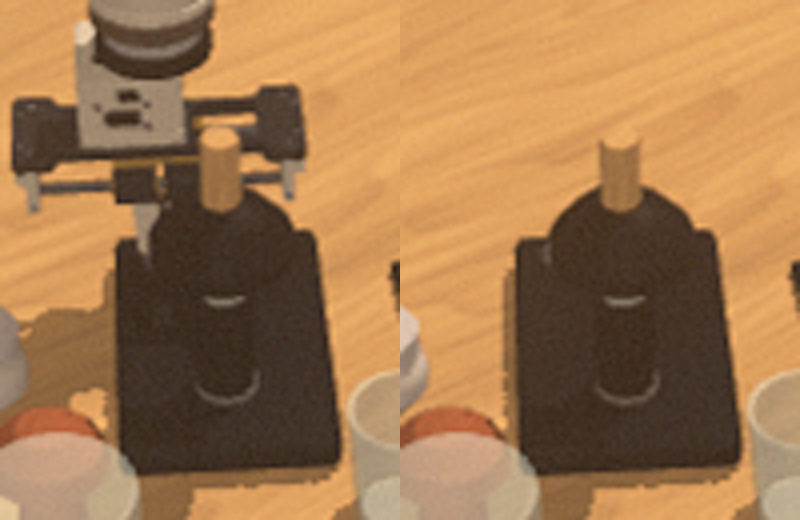

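The right-hand crop, taken after the press, shows the knob top at scene pixel (315,213.5). It was at 219.2 before, so the stem has popped up. Next is the grasp.

Run:
```python
from h import *
zs=np.arange(.18,.25,.0005); v=np.array([proj("scene",[*O,z])[1] for z in zs])
zt=zs[np.argmin(abs(v-213.5))]; zb=zs[np.argmin(abs(v-219.2))]; print("knob top now",zt,"before",zb)
P=[.6490,-.0230]; zf=zt-.021
p=manip.current_tool_pos(); manip.servo_line([p[0],p[1],.28],vel=.2)
manip.servo_line([*P,.28],Q,vel=.15); manip.servo_line([*P,zf+.001],vel=.08)
print(manip.current_tool_pos(),manip.current_force().round(1))
effector.close(45)
print(manip.current_finger_gap(),manip.current_gripper_force(),manip.current_force().round(1),manip.current_clock())
s=viewer.get_image("scene")[:,:,::-1]; t=viewer.get_image("top")[:,:,::-1]
cv2.imwrite("pics/c3.png",cv2.resize(s[150:300,240:400],None,fx=3.5,fy=3.5,interpolation=2))
```

```text
knob top now 0.21450000000000002 before 0.198
[ 0.64954593 -0.02301313  0.1952465 ] [-0.2 -0.3  0.3]
0.023248012158062412 45.00000178813934 [-0.8 -1.1  0.4] 15.6917
```

View pics/c3.png

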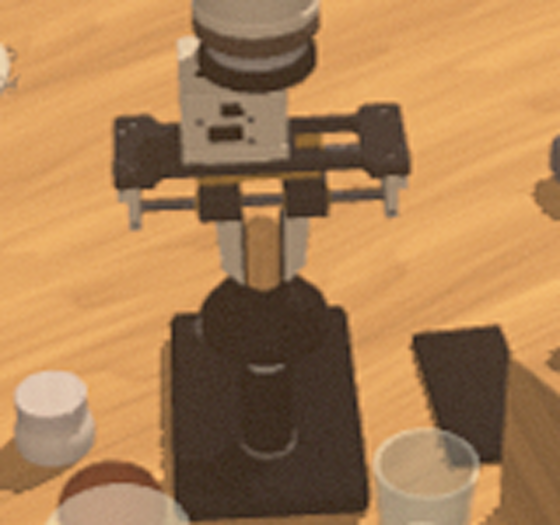

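The picture shows the knob held centrally between the pads (gap 23 mm). Now I'll pull up slowly while watching the force.

Run:
```python
from h import *
P=manip.current_tool_pos(); z=P[2]; f0=manip.current_force(); xy=[.6490,-.0230]
def step(z,vel):
    manip.servo_line([*xy,z],vel=vel); f=manip.current_force()-f0
    print(round(z,4),manip.current_tool_pos()[2].round(4),f.round(1),manip.current_finger_gap().round(4) if hasattr(manip.current_finger_gap(),'round') else '',round(manip.current_clock(),1)); return f
while z<.325:
    d=.01 if z<.287 else .0015
    z+=d; f=step(z,.03)
    if f[2]<-24: break
manip.sleep(.4); print(manip.current_tool_pos(),(manip.current_force()-f0).round(1),manip.current_clock())
s=viewer.get_image("scene")[:,:,::-1]
cv2.imwrite("pics/c4.png",cv2.resize(s[100:300,220:400],None,fx=3,fy=3,interpolation=2))
```

```text
0.2045 0.2046 [-0.2 -0.2 -1.5]  16.3
0.2145 0.2146 [-0.1 -1.1 -2.8]  16.8
0.2245 0.2245 [-1.1 -0.6 -3.9]  17.2
0.2345 0.2345 [ 0.  -0.2 -5.1]  17.7
0.2445 0.2445 [ 0.3 -0.3 -7.5]  18.2
0.2545 0.2547 [-0.6  0.2 -7.8]  18.7
0.2645 0.265 [-1.2  0.1 -7.7]  19.2
0.2745 0.275 [-2.2  0.3 -6.9]  19.7
0.2845 0.285 [-1.4 -0.6 -7.1]  20.1
0.2945 0.2951 [-0.6 -0.8 -7.4]  20.6
0.296 0.2961 [-0.7  0.1 -9.2]  20.9
0.2975 0.2974 [-0.9 -1.3 -9.5]  21.1
0.299 0.299 [ -0.8  -0.2 -10.6]  21.4
0.3005 0.3006 [ -0.9   0.4 -11.4]  21.6
0.302 0.3016 [ -0.1  -0.2 -12.7]  21.9
0.3035 0.3018 [  3.1  -0.3 -24.3]  22.1
[ 0.64843123 -0.02293576  0.30179078] [  3.1  -0.9 -26.3] 22.525
```

View pics/c4.png

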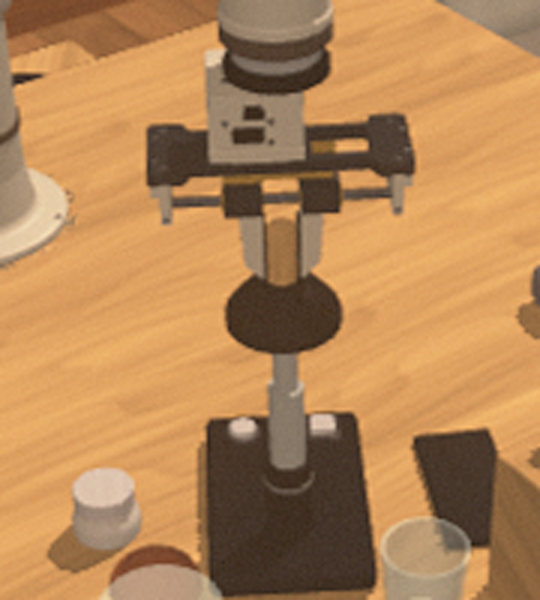

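The hard stop at TCP z = 0.302 carries 26 N, more than either tube's resistance. The picture shows both tubes drawn out, the knob still gripped, and the jar, phone and tumbler in place. I'll check for drift, then hand in.

Run:
```python
from h import *
manip.sleep(.8); print(manip.current_tool_pos(),manip.current_force().round(1),manip.current_finger_gap(),abs(manip.current_joint_velocities()).max(),manip.current_clock())
print(manip.hand_in())
```

```text
[ 0.64845053 -0.02292867  0.30177282] [  2.4  -0.4 -25.6] 0.023592213306446123 0.001831943461774777 23.375
the job is handed in; nothing more can be done
None
```

I pressed the round release button, pulled the lamp up to its second stop, and handed the job in at 23.4 s with the knob still gripped and the lamp still; nothing around it was touched as far as the pictures show, and the judge's result wasn't shown.

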